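# Push the full loaf bin home

## Task

Of the two identical closed steel loaf bins one holds bread and the other is empty: feel which is the heavier by nudging them a little. Push the full one, sliding it on the counter without lifting or tipping it, to its place: its long side pressed home flush against the low wooden stop strip, without a bang, and centred on the strip. Leave the empty bin about where it stands and do not shift anything else.

Things in the scene. Friction and masses are not known exactly. Their poses are not given: they have to be found in the camera images.
- bin_a: one of two look-alike closed stainless loaf bins: box 100 mm deep (own x), 150 mm wide (own y), 70 mm tall, lid held down, no handle, too wide to grasp. One holds a loaf (0.75 to 1 kg in all), the other is empty (0.24 to 0.36 kg): which name or place is the full one is not told. One starts left, one right of the middle. Origin: centre of the underside; z up.
- bin_b: one of two look-alike closed stainless loaf bins: box 100 mm deep (own x), 150 mm wide (own y), 70 mm tall, lid held down, no handle, too wide to grasp. One holds a loaf (0.75 to 1 kg in all), the other is empty (0.24 to 0.36 kg): which name or place is the full one is not told. One starts left, one right of the middle. Origin: centre of the underside; z up.
- strip_front (a point): the stop strip: low wooden batten fixed to the counter, middle, towards the back, 150 mm long (own y), 22 thick, 30 tall. Point: middle of its front face (towards the robot) at counter level; x points away from the robot into the strip, y along it. Home: a 150 mm bin side lies along this face, ends level; bin origin 50 mm in front of the point.
- strip: the stop strip as a body; its origin and axes are those of strip_front.
- jug: brown ceramic jug, 94 mm across, 130 mm tall, handle out to 75 mm from the axis, beside the strip. Bystander. Origin: centre of the underside.
- bowl: round glass bowl, 116 mm across, 55 mm tall, beside the strip. Bystander. Origin: centre of the underside.
- mug: white mug, 76 mm across, 90 mm tall, near the robot on the right. Bystander. Origin: centre of the underside.
- jar: glass jar with steel lid, 64 mm across, 100 mm tall, near the robot, left of the clip. Bystander. Origin: centre of the underside.
- clip: white plastic bag clip lying flat, 18 by 100 mm, 14 mm tall, close in front of the robot. Bystander. Origin: centre of the underside.
- spoon: wooden spoon lying flat near the robot on the left, about 200 mm long. Bystander. Origin: centre of the underside.

How it is judged (in metres and radians):
On the way:
1. a bin is pressed against the strip, with at least 2 N (contact force between any of bin_a, bin_b and strip above 2 N).
At the end, for the whole second after the job is handed in: The full bin (told by its weight on the counter, over 6.5 N) stands on the counter at rest, its long side flush with the strip's front face (within 5 mm and 0.06 rad), its middle within 15 mm of the strip's middle; the empty bin stands upright within 80 mm of where it began (((x of bin_a in the frame of strip_front between -0.055 and -0.045 m and y of bin_a in the frame of strip_front between -0.015 and 0.015 m and angle between the x axis of bin_a and the x axis of strip_front, either way round below 0.06 rad and height (world z) of bin_a below 0.005 m and linear speed of bin_a below 0.01 m/s and contact force between bin_a and anything else above 6.5 N) or (x of bin_b in the frame of strip_front between -0.055 and -0.045 m and y of bin_b in the frame of strip_front between -0.015 and 0.015 m and angle between the x axis of bin_b and the x axis of strip_front, either way round below 0.06 rad and height (world z) of bin_b below 0.005 m and linear speed of bin_b below 0.01 m/s and contact force between bin_b and anything else above 6.5 N)) and distance of any of bin_a, bin_b from where it was at the start of the episode below 0.08 m and angle between each of bin_a, bin_b's own z axis and vertical below 0.1 rad); the robot touches nothing.
It fails at once if a bin is lifted (12 mm) or tipped (0.15 rad) (height (world z) of any of bin_a, bin_b above 0.012 m or angle between any of bin_a, bin_b's own z axis and vertical above 0.15 rad).
It fails at once if a bin is banged into the strip (over 60 N) (contact force between any of bin_a, bin_b and strip above 60 N).
It fails at once if both bins are moved more than 80 mm: only the full one may be (distance of each of bin_a, bin_b from where it was at the start of the episode above 0.08 m).
It fails at once if another thing on the counter is shifted by more than 30 mm (distance of any of jug, bowl, mug, jar, clip, spoon from where it was at the start of the episode above 0.03 m).
It also fails if it takes over 72 s, if anything falls off the work surface, if the arm or the gripper's body presses on something with over 40 N, if the wrist force passes 120 N, or if a joint passes its speed limit or range.

## Robot

A 7-joint arm with a two-finger parallel gripper is mounted at the origin on the work surface. World frame = base frame: x ahead of the robot, y to its left, z up, the work surface at z = 0. Lengths are in mm, angles in rad, forces in N, time in s.
With the tool pointing down it reaches from about 400 to 875 mm from the base axis. Payload 19.3 kg.
Tool frame: the origin (TCP) lies at the very end of the fingers, on their centre line; the grasp point (between the pads) lies 19 mm behind it (env.grip_depth is the distance from the TCP to the grasp point, in mm); z points along the fingers, y is the line along which they close (so a half turn about z gives the same grasp; the last joint's range is limited). The gripper opens to 85 mm and grips with 20 to 120 N. Pads are 22 mm wide; open, the fingers measure 114 mm over their backs; the gripper's body (76 mm by 85 mm) begins 54 mm behind the grasp point. The pads swing forward as they close: fully open they stand 13 mm farther back than shut.
Start: joints at [-1.217, 0.521, -0.036, 1.599, 0.021, 1.021, -0.113], TCP at [257.034, 569.691, 231.291] pointing down, gripper open.
Joint ranges: [-2.91, 2.91], [-0.3, 2.13], [-1.5, 1.42], [0.17, 2.43], [-1.26, 4.41], [0.16, 1.93], [-2.52, 2.52]. Speed limits (rad/s): [1.89, 1.89, 2.39, 2.39, 3.01, 3.01, 3.01].

## Interface

Orientations are given as a unit quaternion [w, x, y, z].
In Python, from workcell import env, jaws, telemetry, imaging gives the robot as it stands. The module is installed in compiled form; this text tells all that it offers. Calls block until the motion is done:
- env.move_to(position, orientation): joint-space move of the TCP to a pose.
- env.move_straight(position, rate=150, ori=None, contact_N=None): straight line of the TCP; ori=None keeps the orientation; rate is the mean speed in mm/s. With contact_N (N) it stops when the force on the tool has changed by that much, and returns True; else False.
- env.move_joints(angles): joint-space move.
- jaws.set_gripper(opening): opening from 0.0 (shut) to 1.0 (fully open); the grip force is fixed at half the most; returns when the fingers have stopped.
- env.sleep(seconds).
- env.solve_ik(position, orientation): joint angles nearest the present ones, or None.
- telemetry.sense(): the state.
- imaging.get_image(name): name is "scene" or "top" or "wrist"; returns a dict with "pixels" (384x512x3 uint8, red, green, blue), "fx", "fy", "cx", "cy" (pixels), "rvec" (rotation vector, rad) and "tvec" (3), from world to camera coordinates, as OpenCV has them. Camera axes: x right, y down, z forward; pixel columns grow to the right and rows downward; lengths in mm; the calibration is good to about 2 mm. A picture is of the moment at which its call begins. There is no depth.
A pose or a line that the arm cannot do raises env.Unreachable and nothing moves.
- env.job_done(): hands the job in; it is judged then, once.
The state is a dict: "time_s": time; "joint_pos": joint angles; "joint_velocities": joint speeds; "effort": joint torques, N m; "tool_pos": TCP position; "orientation": TCP orientation; "ft_force": force on the tool from outside, world axes, zero at the start; "wrist_torque": the same for the moment, N m; "finger_gap": opening from 0.0 (shut) to 1.0 (fully open); "gripper_force": force on a finger pad.
Only numpy, scipy, OpenCV 4.12 (cv2) and the standard library are available. Lean on these libraries where they do the work, as an engineer would, in place of code of your own. Each camera call takes 0.05 s, during which the arm holds its last target. There are 200 camera calls.

## Working session

There is one attempt and no reset: what is moved stays moved. The work goes in short steps, each a Python script; the robot and the scene stay as the last script left them, time stands still between calls to the robot, and variables do not carry over. Pictures are saved under pics/ and viewed, at most 10 in all, crops included, and the job is handed in when it is done.

```bash
mkdir -p pics; python3 - <<'E'
from workcell import env,jaws,telemetry,imaging
import cv2,pickle
for n in("top","scene"):
    d=imaging.get_image(n);pickle.dump(d,open(n+".pkl","wb"))
    cv2.imwrite(f"pics/{n}0.png",d["pixels"][:,:,::-1]);print(n,d["fx"],d["cx"],d["cy"],d["rvec"],d["tvec"])
s=telemetry.sense();print(s["time_s"],s["orientation"],s["ft_force"])
E
```

```text
top 465.7551276527284 246.04787883921318 196.49201590314485 [ 2.1195174  -2.15647518  0.17925026] [  34.95724467  529.90001394 1116.80087411]
scene 434.83691125875765 253.41188733897957 191.7919085947792 [ 1.32037553  2.04972083 -1.03951602] [ 199.27242516 -259.06799234 1498.69027906]
0.1 [-6.47906651e-05  2.10299204e-01  9.77636942e-01 -5.01286758e-04] [-0.31203658  0.0054969   0.07657401]
```

View pics/top0.png

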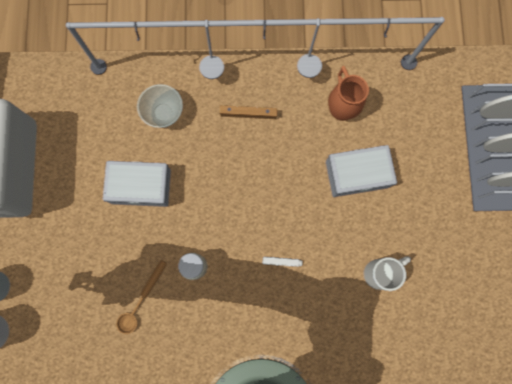

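View pics/scene0.png

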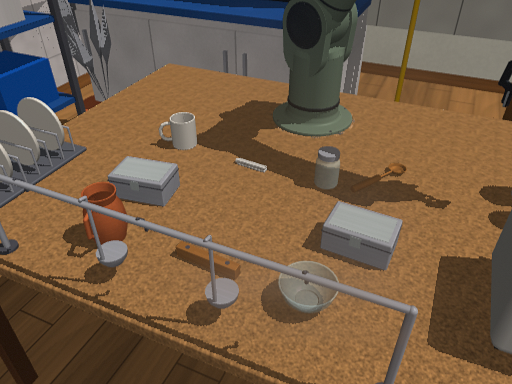

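The top view shows bins at about (137,183) and (362,170), and the strip at (248,112). The jug is at (347,97), the bowl at (160,106), the mug at (385,274) and the clip at (282,262). There is also an overhead rail at the back.

```bash
cat >h.py <<'E'
import numpy as np,cv2
def ray(d,uv,z):
    R=cv2.Rodrigues(np.array(d["rvec"]))[0];C=-R.T@np.array(d["tvec"])
    uv=np.atleast_2d(uv).astype(float)
    v=np.c_[(uv[:,0]-d["cx"])/d["fx"],(uv[:,1]-d["cy"])/d["fy"],np.ones(len(uv))]@R
    return C+v*((z-C[2])/v[:,2])[:,None]
def rect(d,mask,box,z):
    x0,y0,x1,y1=box;m=np.zeros_like(mask);m[y0:y1,x0:x1]=mask[y0:y1,x0:x1]
    m=cv2.morphologyEx(m,cv2.MORPH_OPEN,np.ones((3,3)))
    m=cv2.morphologyEx(m,cv2.MORPH_CLOSE,np.ones((5,5)))
    c=max(cv2.findContours(m,0,2)[0],key=cv2.contourArea)[:,0]
    p=ray(d,c,z)[:,:2].astype(np.float32)
    r=cv2.minAreaRect(p);b=cv2.boxPoints(r)
    e=b[1]-b[0] if np.hypot(*(b[1]-b[0]))>np.hypot(*(b[2]-b[1])) else b[2]-b[1]
    a=np.arctan2(e[1],e[0])-np.pi/2
    return np.array(r[0]),np.sort(r[1]),(a+np.pi/2)%np.pi-np.pi/2  # centre,size,yaw of long axis from +y
def masks(d):
    h=cv2.cvtColor(d["pixels"],cv2.COLOR_RGB2HSV)
    return ((h[...,1]<60)&(h[...,2]>125)).astype(np.uint8)*255, h
E
python3 - <<'E'
import pickle;from h import *
d=pickle.load(open("top.pkl","rb"));m,h=masks(d)
print("L",rect(d,m,(90,145,185,220),70));print("R",rect(d,m,(315,135,410,205),70))
for p in[(230,107),(275,113),(248,112),(240,100)]:print(p,h[p[1],p[0]],h[p[1]-1:p[1]+2,p[0]].tolist())
print("strip col",[h[y,250].tolist() for y in range(100,124)])
print("strip pts z30",ray(d,[(220,105),(277,110),(220,114),(276,118)],30).round(0))
for n,p,z in[("bowl",(160,106),55),("jug",(347,100),130),("mug",(387,275),90),("jar",(192,266),100),("clip",(282,262),14)]:print(n,ray(d,p,z).round())
for n,z in((0,0),):pass
print("postbase",ray(d,[(98,68),(409,62)],0).round())
s=pickle.load(open("scene.pkl","rb"))
print("strip scene", ray(s,[(176,255),(238,277)],0).round())
def tri(p,q):
    A=[];b=[]
    for D,u in((d,p),(s,q)):
        a0=ray(D,u,0)[0];v=ray(D,u,100)[0]-a0;v/=np.linalg.norm(v);P=np.eye(3)-np.outer(v,v);A.append(P);b.append(P@a0)
    return np.linalg.solve(sum(A),sum(b))
print("disc1",tri((212,67),(222,292)),"disc2",tri((310,66),(112,254)),"railend",tri((72,26),(411,310)))
cv2.imwrite("pics/crop.png",cv2.resize(d["pixels"][60:220,90:410,::-1],None,fx=2.5,fy=2.5,interpolation=cv2.INTER_CUBIC))
E
```

```text
L (array([568.03863525, 298.77661133]), array([102.3681488 , 149.45259094]), np.float32(-0.059172034))
R (array([ 590.56866455, -261.23657227]), array([102.63861847, 152.63542175]), np.float32(0.14686275))
(230, 107) [ 15 116 161] [[15, 128, 171], [15, 116, 161], [13, 77, 139]]
(275, 113) [ 16 135 168] [[16, 137, 166], [16, 135, 168], [16, 134, 167]]
(248, 112) [ 15 136 171] [[16, 134, 169], [15, 136, 171], [15, 135, 166]]
(240, 100) [ 16 110 163] [[16, 109, 166], [16, 110, 163], [16, 109, 166]]
strip col [[17, 108, 180], [16, 107, 179], [17, 107, 171], [17, 109, 168], [16, 108, 172], [17, 109, 169], [16, 117, 166], [16, 130, 172], [16, 136, 173], [16, 136, 172], [16, 134, 169], [16, 136, 169], [16, 137, 170], [16, 136, 167], [16, 139, 145], [15, 145, 104], [14, 137, 84], [15, 127, 104], [16, 114, 145], [17, 110, 163], [16, 109, 166], [16, 107, 169], [16, 110, 170], [17, 109, 173]]
strip pts z30 [[775.  89.  30.]
 [759. -59.  30.]
 [751.  90.  30.]
 [737. -56.  30.]]
bowl [[766. 241.  55.]]
jug [[ 745. -219.  130.]]
mug [[ 332. -299.   90.]]
jar [[361. 154. 100.]]
clip [[368. -61.  14.]]
postbase [[ 897.  420.    0.]
 [ 900. -424.    0.]]
strip scene [[764. -58.   0.]
 [766.  95.   0.]]
disc1 [863.59260954 109.44862579  64.28462508] disc2 [ 863.89675409 -142.31341993   59.06793602] railend [898.76616049 416.21133761 212.79004138]
```

View pics/crop.png

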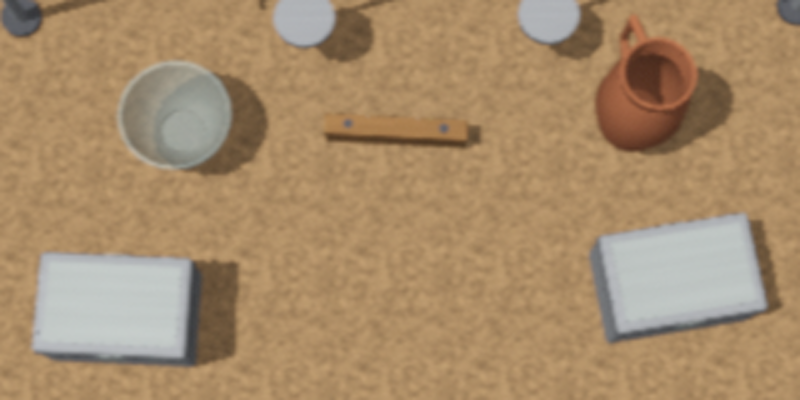

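```bash
cat >>h.py <<'E'
def q(t): return [0,float(np.cos(t/2)),float(np.sin(t/2)),0]
def u(a): return np.array([np.cos(a),np.sin(a)])
E
python3 - <<'E'
import pickle;from h import *
from workcell import env,jaws,telemetry
d=pickle.load(open("top.pkl","rb"));_,h=masks(d)
m=((h[...,1]>124)&(h[...,2]>150)).astype(np.uint8)*255
print("strip",rect(d,m,(212,98,285,122),30))
c=np.array([568.,299]);a=-.059;n=u(a+np.pi/2)
ts=[a+np.pi/2,a-np.pi/2]
for t in ts:
    for p in ([*(c+130*n),200],[*(c+100*n),18]):
        j=env.solve_ik(p,q(t));print(round(t,2),None if j is None else np.round(j,2))
E
```

```text
strip (array([759.66894531,  16.76730728]), array([19.42494202, 84.21652222]), np.float32(-0.07148695))
1.51 [-0.88  0.72  0.29  1.36 -0.21  1.09 -0.63]
1.51 [-0.81  0.9   0.2   1.52 -0.23  0.75 -0.58]
-1.63 [-0.47  0.73 -0.44  1.33  0.32  1.14  2.14]
-1.63 [-0.44  0.92 -0.43  1.49  0.47  0.83  2.05]
```

```bash
cat >>h.py <<'E'
def nudge(c,a,sgn,t,env,jaws,telemetry):
    n=sgn*u(a+np.pi/2)   # outward normal
    P=lambda s,z:[float(v) for v in (*(c+s*n),z)]
    jaws.set_gripper(0.55)
    env.move_to(P(125,180),q(t)); env.move_straight(P(125,20),150)
    s=125; env.sleep(.3); f0=np.array(telemetry.sense()["ft_force"]);print("t",telemetry.sense()["time_s"],f0.round(2))
    hit=env.move_straight(P(70,20),25,contact_N=0.8)
    for F in (1,1.5,2,2.5,3,4,5):
        p=np.array(telemetry.sense()["tool_pos"]);s=(p[:2]-c)@n
        hit=env.move_straight(P(s-5,20),15,contact_N=F)
        z=telemetry.sense();s1=(np.array(z["tool_pos"])[:2]-c)@n
        print(F,hit,round(s,1),round(s1,1),((np.array(z["ft_force"])-f0)[:2]@n).round(2),round(z["time_s"],1))
        if not hit and s-s1>4: break
E
python3 - <<'E'
import pickle;from h import *
from workcell import env,jaws,telemetry
nudge(np.array([568.,299]),-.059,1,-.059+np.pi/2,env,jaws,telemetry)
d=pickle.load(open("top.pkl","rb"));_,h=masks(d)
m=((h[...,1]>122)&(h[...,2]>135)).astype(np.uint8)*255
for k in range(214,284,6):
    r=np.where(m[98:122,k])[0]+98; print(k,r.min() if len(r) else None,r.max() if len(r) else None,end="; ")
E
```

```text
t 3.4167 [ 0.19 -0.24  0.37]
1 True 88.2 87.8 1.07 5.0
1.5 True 87.8 87.4 0.5 5.2
2 True 87.4 87.2 0.16 5.4
2.5 True 87.2 86.9 1.12 5.6
3 True 86.9 86.7 1.15 5.8
4 True 86.7 86.5 1.11 6.0
5 True 86.5 85.8 0.39 6.3
214 None None; 220 106 112; 226 105 112; 232 106 113; 238 107 113; 244 107 113; 250 107 114; 256 108 114; 262 108 114; 268 108 114; 274 108 115; 280 None None;
```

```bash
cat >>h.py <<'E'
def ladder(c,n,env,telemetry,Fs=(6,5,4,3,2.5)):
    for F in Fs:
        p=np.array(telemetry.sense()["tool_pos"]);s=(p[:2]-c)@n
        hit=env.move_straight([*map(float,c+(s-4)*n),20],10,contact_N=F)
        z=telemetry.sense();s1=(np.array(z["tool_pos"])[:2]-c)@n
        print(F,hit,round(s,1),round(s1,1),(np.array(z["ft_force"])[:2]@n).round(2),round(z["time_s"],1))
        if hit: break
E
python3 - <<'E'
from h import *
from workcell import env,jaws,telemetry
ladder(np.array([568.,299]),u(-.059+np.pi/2),env,telemetry)
E
```

```text
6 False 85.8 81.8 3.65 7.0
5 False 81.8 77.8 3.95 7.6
4 False 77.8 73.9 4.3 8.1
3 False 73.9 70.0 4.65 8.7
2.5 False 70.0 66.1 4.6 9.2
```

Left resists with about 4.5 N, which suggests it is the full one. I'll check the right bin too, since time allows.

```bash
python3 - <<'E'
from h import *
from workcell import env,jaws,telemetry
cl=np.array([568.,299]);nl=u(-.059+np.pi/2)
env.move_straight([*map(float,cl+90*nl),20],150)
env.move_straight([*map(float,cl+90*nl),180],300)
c=np.array([590.6,-261.2]);a=.147;n=-u(a+np.pi/2);p=c+108*n
env.move_to([*map(float,p),180],q(a+np.pi/2)); env.move_straight([*map(float,p),20],200)
env.sleep(.2);print(telemetry.sense()["ft_force"],telemetry.sense()["time_s"])
print(env.move_straight([*map(float,c+75*n),20],30,contact_N=1.2))
ladder(c,n,env,telemetry,(9,9,9))
p=c+105*n
env.move_straight([*map(float,p),20],150);env.move_straight([*map(float,p),180],300)
E
```

```text
[-0.53823734 -0.45314561  0.37599631] 14.025
True
9 False 88.8 84.7 0.46 15.3
9 False 84.7 80.5 -0.13 15.9
9 False 80.5 76.2 0.35 16.5
```

```bash
python3 - <<'E'
from h import *;import pickle
from workcell import env,jaws,telemetry,imaging
d0=pickle.load(open("top.pkl","rb"));_,h=masks(d0)
m=((h[...,1]>122)&(h[...,2]>135))
ks=np.arange(222,275);fr=np.array([np.where(m[98:122,k])[0].max()+98.5 for k in ks]);bk=np.array([np.where(m[98:122,k])[0].min()+97.5 for k in ks])
for e in(fr,bk):
    f=np.polyfit(ks,e,1);p=ray(d0,[(k,np.polyval(f,k)) for k in(220,248.5,277)],30)[:,:2];print(p.round(1),np.arctan2(*(p[0]-p[2])).round(3))
print(np.where(m[107:113].sum(0)>=3)[0][[0,-1]], [x for x in np.where(m[108:113].sum(0)>=4)[0] if 200<x<300][::55])
d=imaging.get_image("top");m,_=masks(d)
print("L",rect(d,m,(90,130,210,220),70));print("R",rect(d,m,(295,135,410,205),70))
cv2.imwrite("pics/t1.png",d["pixels"][:,:,::-1])
E
```

```text
[[754.7  89.5]
 [749.4  15.6]
 [744.2 -58.3]] 0.072
[[775.3  89.3]
 [770.   15.2]
 [764.8 -58.9]] 0.071
[220 349] [np.int64(220)]
L (array([567.59960938, 276.36477661]), array([102.34197998, 149.15412903]), np.float32(-0.049998283))
R (array([ 589.2354126 , -247.87510681]), array([102.23523712, 151.3440094 ]), np.float32(0.14109588))
```

View pics/t1.png

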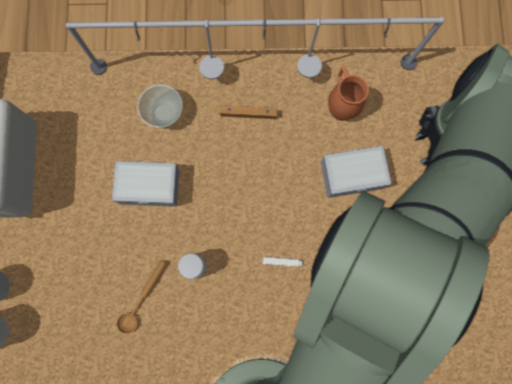

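```bash
cat >>h.py <<'E'
A=-.071;S=np.array([749.4,15.6])
def W(x,y,z): return [float(v) for v in (*(S+x*u(A)+y*u(A+np.pi/2)),z)]
def rel(p): p=np.array(p)[:2]-S; return np.array([p@u(A),p@u(A+np.pi/2)]).round(1)
E
python3 - <<'E'
from h import *
from workcell import env,jaws,telemetry,imaging
t=A+np.pi/2
env.move_to(W(-200,357,180),q(t));env.move_straight(W(-200,357,20),200)
print(telemetry.sense()["time_s"])
env.move_straight(W(-200,338,20),60)
env.move_straight(W(-200,100,20),70);print(telemetry.sense()["ft_force"])
env.move_straight(W(-200,88.7,20),30)
env.move_straight(W(-200,120,20),120);env.move_straight(W(-200,140,180),300)
d=imaging.get_image("top");cv2.imwrite("pics/t2.png",d["pixels"][:,:,::-1])
m,_=masks(d)
c,s,a=rect(d,m,(190,130,300,225),70);print(rel(c),s,a,telemetry.sense()["time_s"])
for x in(-310,-110):print(env.solve_ik(W(x,0,15),q(A)))
E
```

```text
21.1667
[ 0.32032045  5.17391157 -1.67337484]
[-201.4   -1.3] [101.9789505  151.69865417] -0.07394588 26.85
[-0.5185976   0.69511001  0.39774451  2.22321589 -0.77801481  0.36126386
 -1.10358529]
[-0.48508578  0.92110281  0.56855881  1.70568123 -0.69979385  0.72837961
 -1.19708252]
```

View pics/t2.png

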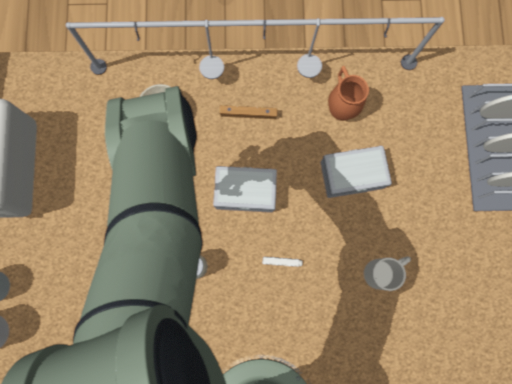

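```bash
python3 - <<'E'
from h import *
from workcell import env,jaws,telemetry,imaging
T=lambda k:print(k,rel(telemetry.sense()["tool_pos"]),np.round(telemetry.sense()["ft_force"],1),round(telemetry.sense()["time_s"],1))
env.move_to(W(-300,0,150),q(A));jaws.set_gripper(1.0);env.move_straight(W(-300,0,15),150);T("down")
env.move_straight(W(-270,0,15),60);env.move_straight(W(-125,0,15),60);T("near")
print(env.move_straight(W(-100,0,15),10,contact_N=12));T("press")
E
```

```text
down [-299.7   -0. ] [-0.1 -0.9  0. ] 29.4
near [-1.259e+02 -1.000e-01] [-7.1  1.4  2.5] 32.6
True
press [-1.121e+02 -1.000e-01] [-2.4  0.6  7.4] 34.1
```

```bash
python3 - <<'E'
from h import *
from workcell import env,jaws,telemetry,imaging
T=lambda k:print(k,rel(telemetry.sense()["tool_pos"]),np.round(telemetry.sense()["ft_force"],1),round(telemetry.sense()["time_s"],1))
for i in range(2):
    print(env.move_straight(W(-105,0,15),8,contact_N=15));T("press")
env.move_straight(W(-150,0,15),80);env.move_straight(W(-200,0,180),200)
env.move_to(W(-330,150,250),q(A));T("away")
d=imaging.get_image("top");m,_=masks(d)
c,s,a=rect(d,m,(190,90,300,225),70);print(rel(c),s,a)
e=imaging.get_image("scene")
o=np.vstack([cv2.resize(d["pixels"][80:200,160:400],(600,300)),cv2.resize(e["pixels"][160:310,80:380],(600,300))])
cv2.imwrite("pics/t3.png",o[:,:,::-1])
E
```

```text
True
press [-112.3    0. ] [-3.   0.4  9. ] 34.5
True
press [-112.5    0. ] [-3.   1.1  8.6] 34.9
away [-329.4  149.4] [ 0.3 -0.4  0. ] 37.4
[-51.5  -1.1] [101.83587646 150.91253662] -0.06632841
```

View pics/t3.png

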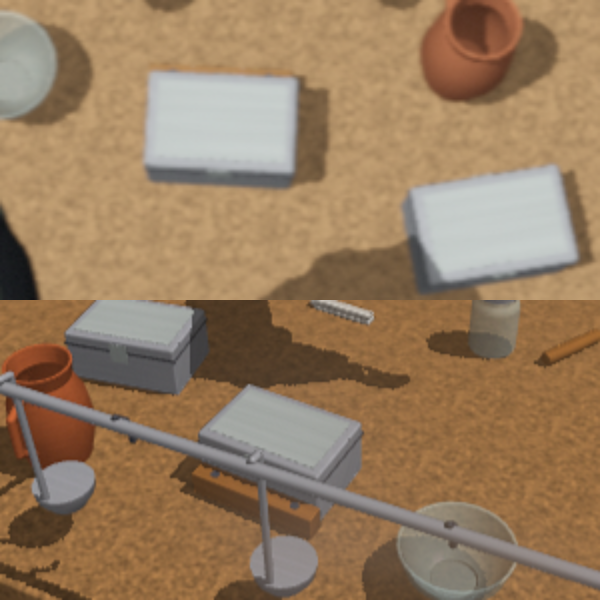

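The bin looks flush with the strip. I'll press once more, slowly, to confirm it is really against it.

```bash
python3 - <<'E'
from h import *
from workcell import env,jaws,telemetry,imaging
T=lambda k:print(k,rel(telemetry.sense()["tool_pos"]),np.round(telemetry.sense()["ft_force"],1),round(telemetry.sense()["time_s"],1))
env.move_to(W(-200,0,150),q(A));env.move_straight(W(-150,0,15),150);env.move_straight(W(-116,0,15),60)
print(env.move_straight(W(-107,0,15),6,contact_N=22));T("press")
env.move_straight(W(-150,0,15),80);env.move_straight(W(-200,0,180),200)
env.move_to(W(-330,150,250),q(A));T("away")
d=imaging.get_image("top");m,_=masks(d)
c,s,a=rect(d,m,(190,90,300,225),70);print(rel(c),s,a)
E
```

```text
True
press [-112.1   -0.3] [-1.5  0.1  7. ] 41.3
away [-329.4  149.4] [ 0.3 -0.9  0.7] 43.8
[-51.5  -1.1] [101.83587646 150.91253662] -0.06632841
```

```bash
python3 -c "
from workcell import env
print(env.job_done())"
```

```text
the job is handed in; nothing more can be done
None
```

The full bin was the left one (about 4.5 N to slide it, next to none for the right); it now sits against the strip, measured about 1.5 mm off the face position, 1 mm off centre and 0.005 rad out of line. The empty bin moved about 13 mm, and the job was handed in after about 44 s (verdict not shown).

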